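# Shut and lock the outer ring of a nested burner control

### The arm

A 7-joint arm with a two-finger parallel gripper is mounted at the origin on the work surface. World frame = base frame: x ahead of the robot, y to its left, z up, the work surface at z = 0. Lengths are in m, angles in rad, forces in N, time in s.
With the tool pointing down it reaches from about 0.425 to 0.875 m from the base axis. Payload 9.9 kg.
Tool frame: the origin (TCP) lies on the front face of the gripper's body, between the roots of the fingers; the fingertips stand 73 mm ahead of it and the grasp point (between the pads) lies 54 mm ahead of it (manip.tcp_to_grasp is the distance from the TCP to the grasp point, in m); z points along the fingers, y is the direction in which the jaws open and shut (so a half turn about z gives the same grasp; the last joint's range is limited). The gripper opens to 85 mm and grips with 20 to 120 N. Pads are 22 mm wide; open, the fingers measure 114 mm over their backs; the gripper's body (76 mm by 85 mm) begins 54 mm behind the grasp point. The pads swing forward as they close: fully open they stand 13 mm farther back than shut.
Start: joints at [-0.084, 0.576, 0.025, 1.437, -0.015, 1.129, -0.057], TCP at [0.675, 0, 0.304] pointing down, gripper open.
Joint ranges: [-2.76, 2.76], [-0.34, 2.15], [-1.52, 1.57], [0.19, 2.46], [-1.09, 4.23], [0.17, 1.99], [-2.82, 2.82]. Speed limits (rad/s): [2.22, 2.22, 3.01, 3.01, 3.14, 3.14, 3.14].

### API

Orientations are given as a rotation vector (axis times angle).
In Python, from cell import manip, imaging gives the robot as it stands.
- The arm moves only by the tool carry_out, never from a script. Its argument "rows" is a list of rows, each an object with "twist": the turn, a rotation vector about the tool's x, y, z in rad, a list of three; "offset": the shift along the tool's x, y, z in cm, a list of three; "hand": the closure, from 0 (fully open) to 1 (shut). In form: [{"twist": [wx, wy, wz], "offset": [x, y, z], "hand": hand}, ...]. A call has 1 to 10 rows; each row shifts and turns the commanded pose from where the row before left it, along the tool's axes as they then stand; what a row does not reach is not made up. A row lasts 1/8 s, in which the tool goes at most 62.5 mm and 10.7 degrees, less where a joint would pass 70% of its speed; a pose out of reach is approached as far as the arm can. A call is refused whole if a number of a shift passes 6.25 or a number of a turn 0.188, either way. A call with a gripper value outside its range is refused whole. The fingers move at their own pace and stop on an object; "force" is the grip in N (left out, the last holds). Time passes only in rows, so rows that do not move let the fingers close. It gives the time, the measured TCP pose, the force and the opening at its end, in the units of the state.
- manip.state(): the state, without advancing time (a new reading comes with each control period).
- imaging.capture(name): name is "scene" or "side" or "wrist"; returns a dict with "frame" (420x560x3 uint8, red, green, blue), "range_z" (420x560 float32, m along the optical axis (not along the pixel's ray), 0 where there is no reading), "mtx" (3x3 intrinsics, pixels), "dist" ([k1, k2, p1, p2, k3] as OpenCV has them; the pictures are not rectified), "extrinsics" (4x4, takes a point from world to camera coordinates). Camera axes: x right, y down, z forward; pixel columns grow to the right and rows downward; lengths in m; the calibration is good to about 2 mm. A picture is of the moment at which its call begins.
- manip.sign_off(): hands the job in, once; it reports no verdict.
The state is a dict: "clock": time; "qpos": joint angles; "joint_vel": joint speeds; "joint_torque": joint torques, N m; "eef_pos": TCP position; "tcp_rot": TCP orientation; "force": force on the tool from outside, world axes, zero at the start; "wrist_torque": the same for the moment, N m; "width": opening from 0.0 (shut) to 1.0 (fully open).
Only numpy, scipy, OpenCV 4.12 (cv2) and the standard library are available. Lean on these libraries where they do the work, as an engineer would, in place of code of your own. Each camera call takes 0.05 s, during which the arm holds its last target. There are 200 camera calls.

### The job

The rear burner is finished: push the lever tab of the control's outer ring clockwise (seen from above) all the way round to its rubber stop and press it there with a steady push of about 11 newtons for half a second to seat the valve; press no harder than 13 newtons, or the seat is damaged. Then slide the lock bolt fully in behind the tab and let go. Leave the inner knob (front burner) exactly as it is set, do not move the bolt before the ring is shut, and do not disturb the salt cellar, the squeezer or the cloche.

Things in the scene. Friction and masses are not known exactly. Their poses are not given: they have to be found in the camera images.
- housing: Flat grey-painted control console, fixed on the ledge, 50 mm high. Its origin is on its underside exactly below the common vertical axis of the ring, the inner knob and the collar. Its top reaches x -95..95 mm and y -150..100 mm from the origin; the bolt lies on the -y side and slides along the console's +y towards the axis.
- ring (a joint): Angle of the outer aluminium ring, rad, growing clockwise seen from above; 1.8 is shut, with the tab on the stop. The ring is 74 mm across, its top 21 mm above the console; dry friction of about 0.16 N m (3 N at the tab) holds it wherever it is left. Direction of the tab from the axis, in the console's frame, counter-clockwise from its +x: -1.80 rad when shut, and (1.8 minus this value) more, counter-clockwise of that, before.
- tab (a point): Middle of the graspable part of the ring's one lever tab, 60 mm from the axis, 16 mm above the console's top. The tab is a straight aluminium bar standing out radially from the ring (to 76 mm from the axis), 12 mm thick across, its underside 5 mm and its top 27 mm above the console. The point's x axis points radially outwards along the tab, z up. To shut the ring push on the tab's counter-clockwise flank.
- collar (a joint): How far the rubber-mounted collar under the ring has yielded clockwise, rad: 0 at rest. Its rubber stop post (10 mm thick, 20 mm high, 66 mm from the axis) is what the tab comes up against. It stays at 0 until the moment on the ring passes 0.30 N m (5 N at the tab's point), then yields stiffly, 20 N m per rad: 11 N at the tab's point gives 0.018 rad, 13 N gives 0.024 rad. It springs back when let go.
- inner (a joint): Angle of the black inner knob, rad, counter-clockwise from the console's +x to its pointer wing. It turns very easily (0.012 N m) and must stay where it is.
- pointer (a point): Near the tip of the inner knob's pointer wing, 40 mm from the axis. The wing is 9 mm thick and reaches from -16 to 42 mm from the axis, at 28 to 43 mm above the console, so it overhangs the ring but not the outer part of the tab; nothing else of the inner knob is farther than 19 mm from the axis.
- bolt (a joint): How far the steel lock bolt has been slid in towards the axis, m: 0 drawn back, 0.026 fully in (end of travel). Dry friction of about 3 N. When in, its tongue lies just counter-clockwise of the shut tab.
- bolt_handle (a point): Middle of the bolt's upright thumb plate: 8 mm thick along the sliding direction, 24 mm wide across, from 7 to 27 mm above the console; the point is 17 mm above the console's top and 108 mm from the axis when drawn back, 82 mm when in. The point's x axis points along the sliding direction, towards the axis; z up. The tongue's tip is 24 mm ahead of the point, the tongue 11 mm wide.
- salt_cellar: Bystander: white ceramic salt cellar with lid, 86 mm across, 78 mm high, loose. Origin at the centre of its underside.
- squeezer: Bystander: white plastic citrus squeezer, 110 mm across, 65 mm high, with a grip lug, loose. Origin at the centre of its underside.
- cloche: Bystander: small glass cloche, 110 mm across, 121 mm high, loose on a bamboo tray. Origin at the centre of its underside.

How it is judged:
By the outcome, as a careful person would: the job done as asked, in the order asked, and still so for the second after the job is handed in, with the robot touching nothing.
It also fails if it takes over 72 s, if anything falls off the work surface, if the arm or the gripper's body presses on something with over 40 N, if the wrist force passes 120 N, or if a joint passes its speed limit or range.

## Working session

There is one attempt and no reset: what is moved stays moved. The work goes in short steps, Python scripts to look and compute and a tool call to move; the robot and the scene stay as the last step left them, time stands still between calls to the robot, and variables do not carry over. Pictures are saved under pics/ and viewed, about 8 in all and at most 12, crops included, and the job is handed in when it is done.

Besides the shell and the picture viewer there is one more tool, called after ">>>" in YAML: its name, and indented under it one key for each argument. carry_out: Moves the arm, as the interface text tells. Its arguments: {"type":"object","properties":{"rows":{"type":"array","items":{"type":"object","properties":{"twist":{"type":"array","items":{"type":"number"}},"offset":{"type":"array","items":{"type":"number"}},"hand":{"type":"number"}}}},"force":{"type":"number"}},"required":["rows"]}

```bash
mkdir -p pics; ls; cat > h.py <<'E'
import numpy as np, cv2
from cell import manip, imaging
def cap(n,save=None):
    c=imaging.capture(n)
    if save: cv2.imwrite('pics/'+save,cv2.cvtColor(c['frame'],cv2.COLOR_RGB2BGR))
    return c
def cloud(c):
    h,w=c['range_z'].shape
    u,v=np.meshgrid(np.arange(w),np.arange(h))
    p=cv2.undistortPoints(np.stack([u,v],-1).reshape(-1,1,2).astype(float),c['mtx'],np.array(c['dist'])).reshape(h,w,2)
    z=c['range_z'].astype(float)
    P=np.dstack([p[...,0]*z,p[...,1]*z,z])
    E=np.array(c['extrinsics']);P=(P-E[:3,3])@E[:3,:3]
    P[z==0]=np.nan
    return P
E
python3 - <<'E'
from h import *
for n in('scene','side','wrist'):
    c=cap(n,n+'1.png'); np.savez('/tmp/%s1.npz'%n,**c)
    E=np.array(c['extrinsics']);print(n,-E[:3,:3].T@E[:3,3],E[2,:3],c['mtx'][0][0])
print(manip.state(),manip.tcp_to_grasp)
E
```

```text
pics
scene [1.4150197  0.02084671 0.91899851] [-0.68488964  0.11884883 -0.71888882] 511.85444095407206
side [0.44365415 0.87642599 0.51768657] [ 0.23002937 -0.83024686 -0.50771708] 435.0911766716415
wrist [0.67562884 0.0746577  0.3722973 ] [-0.00100591 -0.2933716  -0.95599795] 305.71505084641706
{'clock': 0.15, 'qpos': array([-0.08378729,  0.57633032,  0.02489545,  1.4377255 , -0.01498362,
        1.12903806, -0.05649124]), 'joint_vel': array([ 7.20803624e-05, -6.13069783e-04, -2.00135643e-03, -1.83669842e-03,
        1.59215868e-03, -8.06662844e-06, -9.44054821e-04]), 'joint_torque': array([ 3.53695883e-03, -7.66262698e+01,  2.25340560e+00, -2.86181796e+01,
        1.58117601e-02,  9.86463390e-03, -3.06662548e-05]), 'eef_pos': array([ 6.74732444e-01, -2.40089736e-05,  3.03243832e-01]), 'tcp_rot': array([-2.22084059e+00, -2.22083296e+00,  1.57190740e-03]), 'force': array([ 0.08942793, -0.03814664, -0.10655755]), 'wrist_torque': array([ 0.00931507, -0.00689078, -0.03556173]), 'width': 1.002212366780239} 0.0539
```

View pics/scene1.png

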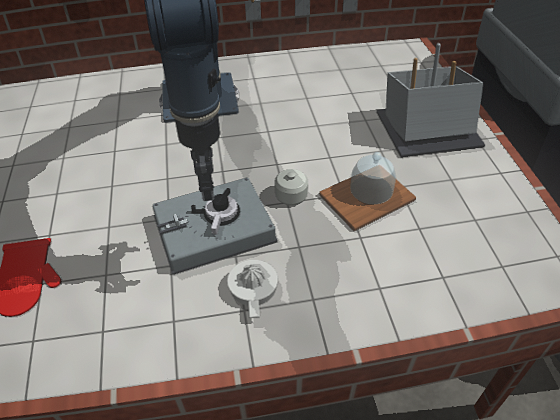

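View pics/wrist1.png

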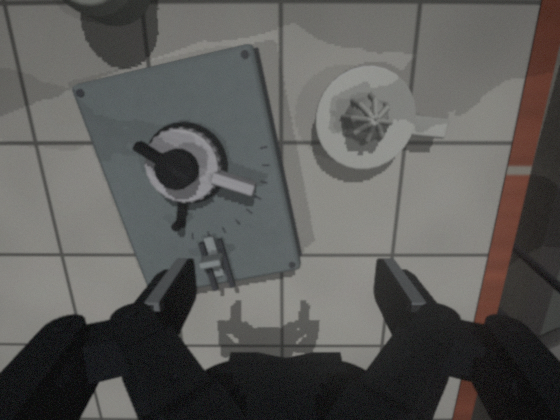

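```bash
python3 - <<'E'
from h import *
c=dict(np.load('/tmp/wrist1.npz'));P=cloud(c);Z=P[...,2]
print('table',np.nanmedian(Z[300:340,20:60]),'top z',np.nanmedian(Z[100:130,120:145]))
def lift(uv,z):
    p=cv2.undistortPoints(np.array(uv,float).reshape(-1,1,2),c['mtx'],c['dist']).reshape(-1,2)
    E=c['extrinsics'];d=np.c_[p,np.ones(len(p))]@E[:3,:3];o=-E[:3,:3].T@E[:3,3]
    return o+d*((z-o[2])/d[:,2])[:,None]
# console top
roi=np.zeros(Z.shape,bool);roi[30:310,60:310]=1
m=(roi&(Z>.04)&(Z<.056)).astype(np.uint8)
k=P[(m>0)][:,:2]
r=cv2.minAreaRect(k.astype(np.float32));print('console rect',r)
# ring: bright pixels at height .066-.075 ; tab
g=c['frame'].astype(int).sum(2)/3
sel=roi&(Z>.064)&(Z<.083)&(g>110)
q=P[sel];print('bright raised n',len(q),q.min(0),q.max(0))
from scipy.optimize import least_squares
for lo,hi in((.055,.066),(.066,.074),(.074,.08),(.08,.09),(.09,.1)):
    s=roi&(Z>lo)&(Z<hi);v,u=np.nonzero(s);print(lo,hi,s.sum(),u.min() if len(u) else 0,u.max() if len(u) else 0,v.min() if len(u) else 0,v.max() if len(u) else 0,g[s].mean() if len(u) else 0)
im=cv2.cvtColor(c['frame'],cv2.COLOR_RGB2BGR)[110:300,110:310]
im=cv2.resize(im,None,fx=4,fy=4,interpolation=cv2.INTER_CUBIC)[:600]
zc=np.clip((Z[110:300,110:310]-.045)/.05*255,0,255);zc=cv2.applyColorMap(np.nan_to_num(zc).astype(np.uint8),cv2.COLORMAP_JET)
cv2.imwrite('pics/crop1.png',np.clip(im*1.3,0,255).astype(np.uint8));
E
```

```text
table -0.0005085149203457631 top z 0.04919999542884079
console rect ((0.5772990584373474, -0.0031320154666900635), (0.18867462873458862, 0.2522045373916626), 11.888803482055664)
bright raised n 2146 [ 0.53447078 -0.08709188  0.06567873] [0.64376783 0.05906813 0.07813448]
0.055 0.066 904 150 255 122 290 79.07411504424779
0.066 0.074 2804 145 254 128 264 114.0
0.074 0.08 723 141 254 141 268 122.5463347164592
0.08 0.09 258 134 196 142 189 37.746770025839794
0.09 0.1 1385 133 193 143 189 36.500361010830325
```

View pics/crop1.png

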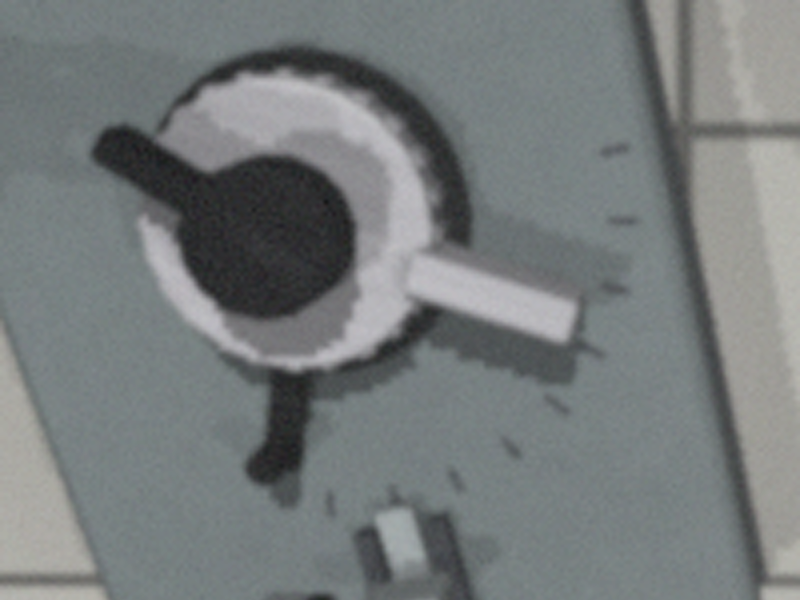

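```bash
python3 - <<'E'
from h import *
c=dict(np.load('/tmp/wrist1.npz'));P=cloud(c);Z=P[...,2];g=c['frame'].mean(2)
E=c['extrinsics'];o=-E[:3,:3].T@E[:3,3]
u,v=np.meshgrid(np.arange(560),np.arange(420))
p=cv2.undistortPoints(np.stack([u,v],-1).reshape(-1,1,2).astype(float),c['mtx'],c['dist']).reshape(420,560,2)
d=np.dstack([p,np.ones((420,560))])@E[:3,:3]
def onz(z): return o+d*((z-o[2])/d[...,2])[...,None]
W=np.zeros((420,560),bool);W[115:210,140:270]=1
yaw=np.radians(11.89);ax=np.array([.5722,.0213])
# knob cap: dark and z~.09+
Z9=W&(g<60)&(Z>.088); q=P[Z9]; print('knob top z',np.median(q[:,2]))
R=np.array([[np.cos(yaw),-np.sin(yaw)],[np.sin(yaw),np.cos(yaw)]])
# ring top
s=W&(Z>.067)&(Z<.0735)&(g>90);q=P[s][:,:2];rr=np.hypot(*(q-ax).T)
h=cv2.convexHull(q[rr<.042].astype(np.float32))[:,0];A=np.c_[2*h,np.ones(len(h))];sol=np.linalg.lstsq(A,(h**2).sum(1),rcond=None)[0]
print('ring fit',sol[:2],np.sqrt(sol[2]+sol[0]**2+sol[1]**2))
# tab
t=W&(Z>.0735)&(Z<.080)&(g>110);q=P[t][:,:2];q=q[(np.hypot(*(q-ax).T)>.044)]
r=cv2.minAreaRect(q.astype(np.float32));print('tab',len(q),r)
vx,vy,x0,y0=cv2.fitLine(q.astype(np.float32),cv2.DIST_L2,0,.01,.01).ravel()
a=np.arctan2(y0-ax[1],x0-ax[0]);print('tab dir from axis',a,'line',np.arctan2(vy,vx),'console',a-yaw,'ring',-(a-yaw), 'radmax',np.hypot(*(q-ax).T).max())
# pointer
w=W&(Z>.086)&(Z<.097)&(g<70);q=P[w][:,:2];f=np.hypot(*(q-ax).T);q2=q[(f>.024)&(f<.046)];dd=q2.mean(0)-ax;print('pointer',np.arctan2(dd[1],dd[0]),f.max(),len(q2))
# bolt: heights above console, brightness
b=np.zeros_like(W);b[225:300,190:245]=1;b&=(Z>.068)&(Z<.082);q=P[b];print('bolt plate',len(q),cv2.minAreaRect(q[:,:2].astype(np.float32)),np.median(q[:,2]))
print('expected handle',ax+R@[0,-.108])
# post
s=np.zeros_like(W);s[205:240,165:195]=1;s&=(g<60)&(Z>.062);q=P[s];print('post',q.mean(0),len(q));dd=q[:,:2].mean(0)-ax;print(np.hypot(*dd),np.arctan2(dd[1],dd[0])-yaw)
# others
for n,(a0,a1,b0,b1) in dict(squ=(60,175,310,450)).items():
    q=P[a0:a1,b0:b1].reshape(-1,3);q=q[q[:,2]>.01];print(n,q.min(0),q.max(0))
c=dict(np.load('/tmp/scene1.npz'));P=cloud(c);q=P[165:205,272:310].reshape(-1,3);q=q[q[:,2]>.02];print('salt',q.min(0),q.max(0))
E
```

```text
knob top z 0.09143441800803079
ring fit [0.57269565 0.02227193] 0.037168449203031105
tab 328 ((0.6286158561706543, 0.0034293150529265404), (0.011162791401147842, 0.03030715323984623), 71.92457580566406)
tab dir from axis -0.30201446420198025 line -0.31927755 console -0.509534112264106 ring 0.509534112264106 radmax 0.07435477404163673
pointer 2.488405258833741 0.04041584056213651 149
bolt plate 204 ((0.5929479598999023, -0.08283698558807373), (0.02434372715651989, 0.008183376863598824), 13.395502090454102) 0.07535024462926324
expected handle [ 0.59445161 -0.08438286]
post [ 0.55994545 -0.04153662  0.06815247] 76
0.06402042687191524 -1.9709208395369937
squ [0.70795481 0.01283603 0.02375231] [0.85464536 0.11984854 0.06752826]
salt [0.46651465 0.16272504 0.0200717 ] [0.54450409 0.24593785 0.07863353]
```

>>> carry_out:
  rows:
    - {"twist": [0, 0, 0], "offset": [1.9, -1.7, 0], "hand": 1}
    - {"twist": [0, 0, 0], "offset": [1.9, -1.7, 0], "hand": 1}
    - {"twist": [0, 0, -0.16], "offset": [0, 0, 1.7], "hand": 1}
    - {"twist": [0, 0, -0.16], "offset": [0, 0, 1.7], "hand": 1}
    - {"twist": [0, 0, -0.16], "offset": [0, 0, 1.7], "hand": 1}
    - {"twist": [0, 0, -0.16], "offset": [0, 0, 1.7], "hand": 1}
    - {"twist": [0, 0, -0.16], "offset": [0, 0, 1.7], "hand": 1}
    - {"twist": [0, 0, -0.16], "offset": [0, 0, 1.7], "hand": 1}
    - {"twist": [0, 0, -0.16], "offset": [0, 0, 1.7], "hand": 1}
    - {"twist": [0, 0, -0.16], "offset": [0, 0, 1.7], "hand": 1}
  force: 60

```text
clock: 1.4
eef_pos: [0.6409, 0.0379, 0.1671]
tcp_rot: [-0.447, -3.109, 0.0]
force: [0.7, 0.2, 0.1]
width: 0.002
```

```bash
cat >> h.py <<'E'
from scipy.spatial.transform import Rotation as Ro
A=np.array([.5725,.0217,0])
def rep():
    s=manip.state();M=Ro.from_rotvec(s['tcp_rot']).as_matrix();p=s['eef_pos']
    xa=np.arctan2(M[1,0],M[0,0]);th=xa-np.pi
    loc=M.T@(A-p);F=np.array(s['force']);T=np.array(s['wrist_torque'])
    Mz=T[2]+np.cross(p-A,F)[2]
    print('t%.2f'%s['clock'],'p',p.round(4),'theta(radial) %.4f'%((th+np.pi)%(2*np.pi)-np.pi),'down',M[:,2].round(3),'axis in tool cm',(loc*100).round(2),'F tool',(M.T@F).round(2),'T',T.round(3),'Mz about axis %.3f'%Mz,'w %.3f'%s['width'])
    return s,M
E
python3 - <<'E'
from h import *
rep()
c=cap('side','side2.png');P=cloud(c);im=c['frame'];
p=manip.state()['eef_pos']
q=P.reshape(-1,3);k=(np.hypot(q[:,0]-p[0],q[:,1]-p[1])<.04)&(q[:,2]>.055)&(q[:,2]<.3);q=q[k]
h,e=np.histogram(q[:,2],bins=np.arange(.055,.2,.005))
for a,b in zip(e,h):
    s=q[(q[:,2]>=a)&(q[:,2]<a+.005)]
    print('%.3f'%a,b,s.min(0).round(3) if b else '',s.max(0).round(3) if b else '')
I=cv2.cvtColor(im,cv2.COLOR_RGB2BGR)
E=c['extrinsics'];uv=cv2.projectPoints(p.reshape(1,3)-[0,0,.073],cv2.Rodrigues(E[:3,:3])[0],E[:3,3],c['mtx'],np.array(c['dist']))[0].ravel().astype(int);print(uv)
x,y=np.clip(uv[0]-100,0,360),np.clip(uv[1]-75,0,270)
cv2.imwrite('pics/side2c.png',cv2.resize(I[y:y+150,x:x+200],None,fx=4,fy=4));print(x,y)
E
```

```text
t1.40 p [0.6409 0.0379 0.1671] theta(radial) -0.2856 down [-0.  0. -1.] axis in tool cm [ 6.09 -3.48 16.71] F tool [-0.64  0.42 -0.06] T [ 0.033 -0.036  0.028] Mz about axis 0.031 w 0.002
0.055 26 [0.601 0.004 0.055] [0.641 0.048 0.06 ]
0.060 32 [0.6   0.004 0.06 ] [0.641 0.042 0.065]
0.065 36 [ 0.601 -0.     0.065] [0.642 0.041 0.07 ]
0.070 31 [0.601 0.002 0.07 ] [0.641 0.037 0.075]
0.075 40 [ 0.606 -0.001  0.075] [0.639 0.016 0.08 ]
0.080 4 [ 0.617 -0.001  0.08 ] [0.636 0.011 0.081]
0.085 0  
0.090 0  
0.095 10 [0.63  0.043 0.097] [0.648 0.048 0.1  ]
0.100 18 [0.627 0.036 0.1  ] [0.651 0.051 0.104]
0.105 24 [0.628 0.036 0.105] [0.649 0.052 0.11 ]
0.110 25 [0.628 0.035 0.11 ] [0.649 0.053 0.115]
0.115 26 [0.628 0.036 0.115] [0.65  0.054 0.12 ]
0.120 24 [0.628 0.036 0.12 ] [0.65  0.052 0.125]
0.125 25 [0.627 0.036 0.125] [0.65  0.053 0.13 ]
0.130 23 [0.628 0.036 0.13 ] [0.649 0.056 0.135]
0.135 10 [0.625 0.031 0.136] [0.637 0.054 0.14 ]
0.140 31 [0.62  0.015 0.14 ] [0.659 0.07  0.145]
0.145 56 [0.619 0.009 0.145] [0.659 0.075 0.15 ]
0.150 49 [0.617 0.007 0.15 ] [0.661 0.077 0.155]
0.155 32 [0.618 0.004 0.155] [0.657 0.077 0.16 ]
0.160 40 [0.618 0.006 0.16 ] [0.646 0.077 0.165]
0.165 41 [0.617 0.005 0.165] [0.647 0.077 0.17 ]
0.170 33 [0.618 0.006 0.17 ] [0.643 0.076 0.175]
0.175 36 [0.618 0.026 0.175] [0.649 0.067 0.18 ]
0.180 39 [0.618 0.026 0.18 ] [0.648 0.069 0.185]
0.185 34 [0.617 0.023 0.185] [0.647 0.077 0.19 ]
0.190 42 [0.616 0.028 0.19 ] [0.645 0.074 0.195]
0.195 54 [0.616 0.008 0.195] [0.658 0.076 0.2  ]
[294 181]
194 106
```

View pics/side2c.png

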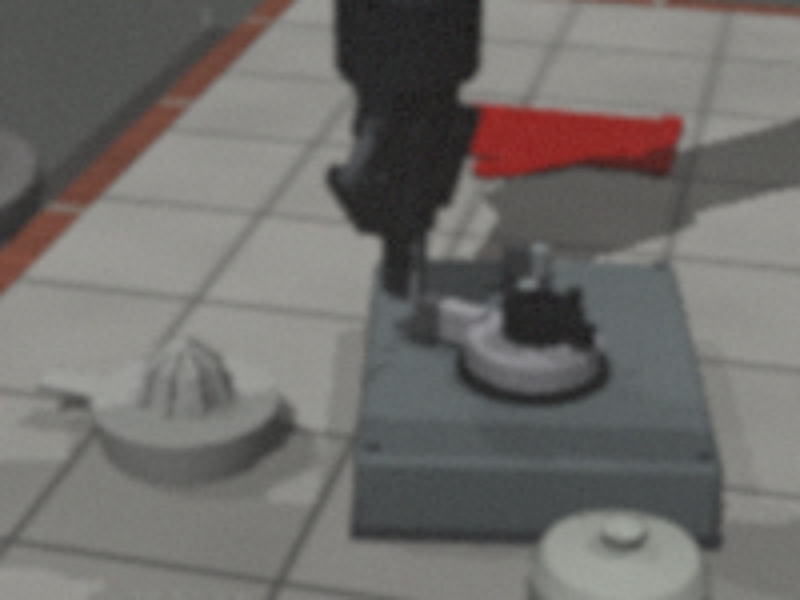

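>>> carry_out:
  rows:
    - {"twist": [0, 0, 0], "offset": [0, 0, 1.2], "hand": 1}
    - {"twist": [0, 0, 0], "offset": [0, 0, 1.2], "hand": 1}
    - {"twist": [0, 0, 0], "offset": [0, 0, 1.0], "hand": 1}
    - {"twist": [0, 0, 0], "offset": [0.09, -0.5, 0], "hand": 1}
    - {"twist": [0, 0, 0], "offset": [0, -0.5, 0], "hand": 1}
    - {"twist": [0, 0, 0], "offset": [0, -0.2, 0], "hand": 1}
    - {"twist": [0, 0, 0], "offset": [0, -0.2, 0], "hand": 1}
    - {"twist": [0, 0, 0], "offset": [0, 0, 0], "hand": 1}

```text
clock: 2.45
eef_pos: [0.6362, 0.0246, 0.1341]
tcp_rot: [0.456, 3.108, 0.0]
force: [0.3, 1.3, 1.9]
width: 0.0
```

```bash
python3 -c "
from h import *
rep()"
```

```text
t2.45 p [0.6362 0.0246 0.1341] theta(radial) -0.2911 down [ 0. -0. -1.] axis in tool cm [ 6.02 -2.11 13.41] F tool [ 0.08  1.32 -1.86] T [-0.072  0.009 -0.083] Mz about axis -0.002 w 0.000
```

>>> carry_out:
  rows:
    - {"twist": [0, 0, 0.06], "offset": [-0.112, -0.364, 0], "hand": 1}
    - {"twist": [0, 0, 0.06], "offset": [-0.112, -0.364, 0], "hand": 1}
    - {"twist": [0, 0, 0.06], "offset": [-0.112, -0.364, 0], "hand": 1}
    - {"twist": [0, 0, 0.06], "offset": [-0.112, -0.364, 0], "hand": 1}
    - {"twist": [0, 0, 0.06], "offset": [-0.112, -0.364, 0], "hand": 1}
    - {"twist": [0, 0, 0.06], "offset": [-0.112, -0.364, 0], "hand": 1}
    - {"twist": [0, 0, 0.06], "offset": [-0.112, -0.364, 0], "hand": 1}
    - {"twist": [0, 0, 0.06], "offset": [-0.112, -0.364, 0], "hand": 1}
    - {"twist": [0, 0, 0.06], "offset": [-0.112, -0.364, 0], "hand": 1}
    - {"twist": [0, 0, 0.06], "offset": [-0.112, -0.364, 0], "hand": 1}

```text
clock: 3.7
eef_pos: [0.6274, -0.0109, 0.1342]
tcp_rot: [1.355, 2.833, 0.003]
force: [2.1, 0.5, -1.4]
width: -0.0
```

```bash
python3 - <<'E'
from h import *
rep()
c=cap('wrist','wrist3.png')
E
```

```text
t3.70 p [ 0.6274 -0.0109  0.1342] theta(radial) -0.8922 down [ 0.002  0.001 -1.   ] axis in tool cm [ 5.99 -2.26 13.41] F tool [-0.94  1.91  1.39] T [ 0.17  -0.671  0.023] Mz about axis 0.117 w -0.000
```

View pics/wrist3.png

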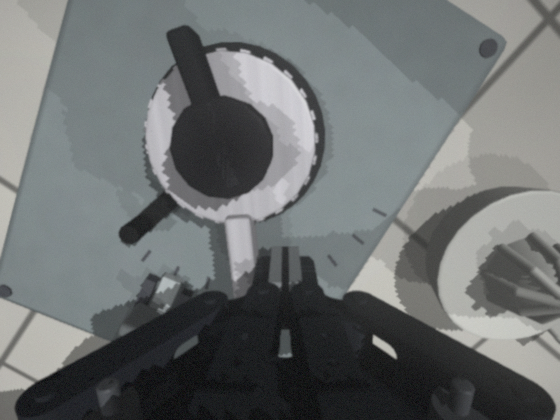

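>>> carry_out:
  rows:
    - {"twist": [0, 0, 0.06], "offset": [-0.112, -0.364, 0], "hand": 1}
    - {"twist": [0, 0, 0.06], "offset": [-0.112, -0.364, 0], "hand": 1}
    - {"twist": [0, 0, 0.06], "offset": [-0.112, -0.364, 0], "hand": 1}
    - {"twist": [0, 0, 0.06], "offset": [-0.112, -0.364, 0], "hand": 1}
    - {"twist": [0, 0, 0.06], "offset": [-0.112, -0.364, 0], "hand": 1}
    - {"twist": [0, 0, 0.06], "offset": [-0.112, -0.364, 0], "hand": 1}
    - {"twist": [0, 0, 0.06], "offset": [-0.112, -0.364, 0], "hand": 1}
    - {"twist": [0, 0, 0.06], "offset": [-0.112, -0.364, 0], "hand": 1}
    - {"twist": [0, 0, 0], "offset": [0, 0, 0], "hand": 1}

```text
clock: 4.88
eef_pos: [0.6052, -0.0325, 0.1342]
tcp_rot: [1.987, 2.432, 0.001]
force: [2.1, -1.2, 0.1]
width: -0.001
```

```bash
python3 - <<'E'
from h import *
for i in range(4): rep(); c=cap('wrist')
cap('wrist','wrist4.png')
E
```

```text
t4.88 p [ 0.6052 -0.0325  0.1342] theta(radial) -1.3698 down [ 0.001 -0.    -1.   ] axis in tool cm [ 5.97 -2.13 13.41] F tool [-1.57  1.83 -0.06] T [-0.233 -0.355  0.018] Mz about axis 0.094 w -0.001
t4.92 p [ 0.6051 -0.0323  0.1341] theta(radial) -1.3689 down [ 0.001 -0.    -1.   ] axis in tool cm [ 5.95 -2.12 13.41] F tool [-1.9   1.9   0.18] T [-0.226 -0.382  0.039] Mz about axis 0.111 w 0.001
t4.97 p [ 0.6051 -0.0323  0.1341] theta(radial) -1.3688 down [ 0.001 -0.    -1.   ] axis in tool cm [ 5.94 -2.12 13.41] F tool [-0.51  1.36 -0.36] T [-0.159 -0.429 -0.004] Mz about axis 0.067 w -0.001
t5.03 p [ 0.6051 -0.0322  0.1341] theta(radial) -1.3691 down [ 0.001  0.    -1.   ] axis in tool cm [ 5.94 -2.12 13.4 ] F tool [-1.22  2.34 -1.31] T [-0.149 -0.443  0.013] Mz about axis 0.126 w 0.000
```

View pics/wrist4.png

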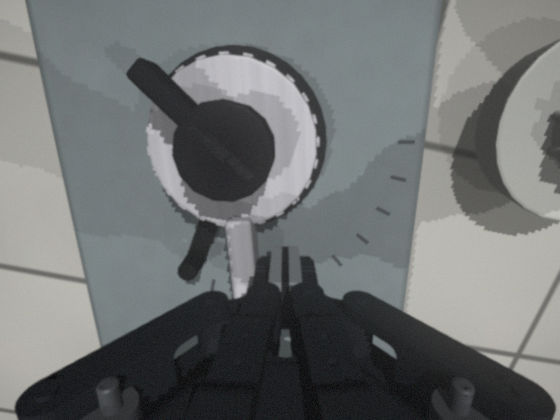

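>>> carry_out:
  rows:
    - {"twist": [0, 0, 0.03], "offset": [-0.059, -0.181, 0], "hand": 1}
    - {"twist": [0, 0, 0.03], "offset": [-0.059, -0.181, 0], "hand": 1}
    - {"twist": [0, 0, 0.03], "offset": [-0.059, -0.181, 0], "hand": 1}
    - {"twist": [0, 0, 0.03], "offset": [-0.059, -0.181, 0], "hand": 1}
    - {"twist": [0, 0, 0], "offset": [0, 0, 0], "hand": 1}

```text
clock: 5.75
eef_pos: [0.5976, -0.0358, 0.1339]
tcp_rot: [-2.131, -2.308, 0.001]
force: [2.2, -1.0, 0.6]
width: 0.005
```

```bash
cat >> h.py <<'E'
def avg(n=8,cam='wrist'):
    L=[]
    for i in range(n):
        s=manip.state();M=Ro.from_rotvec(s['tcp_rot']).as_matrix();p=s['eef_pos'];F=np.array(s['force']);T=np.array(s['wrist_torque'])
        L.append(np.r_[M.T@F,T[2]+np.cross(p-A,F)[2],(M.T@(A-p))*100,np.arctan2(M[1,0],M[0,0])-np.pi]);c=imaging.capture(cam)
    L=np.array(L);m=L.mean(0);print('t%.2f'%s['clock'],'Ftool',m[:3].round(2),'sd',L.std(0)[:4].round(2),'Mz %.3f'%m[3],'axis',m[4:7].round(3),'th %.4f'%m[7]);return c
E
python3 -c "
from h import *
avg(4)"
```

```text
t5.90 Ftool [-1.14  1.69 -0.68] sd [0.24 0.41 0.6  0.01] Mz 0.108 axis [ 5.923 -2.031 13.38 ] th -1.4907
```

>>> carry_out:
  rows:
    - {"twist": [0, 0, 0.02], "offset": [-0.06, -0.12, 0], "hand": 1}
    - {"twist": [0, 0, 0.02], "offset": [-0.06, -0.12, 0], "hand": 1}
    - {"twist": [0, 0, 0.02], "offset": [-0.06, -0.12, 0], "hand": 1}
    - {"twist": [0, 0, 0], "offset": [0, 0, 0], "hand": 1}

```text
clock: 6.45
eef_pos: [0.5942, -0.0376, 0.1338]
tcp_rot: [-2.199, -2.243, 0.0]
force: [1.4, 2.2, -0.1]
width: -0.003
```

```bash
python3 -c "
from h import *
avg(4)"
```

```text
t6.60 Ftool [1.3  1.43 0.05] sd [0.75 0.4  0.79 0.02] Mz 0.114 axis [ 5.98  -2.044 13.383] th -1.5507
```

Now pure small steps: 0.5 mm tangential per row.

>>> carry_out:
  rows:
    - {"twist": [0, 0, 0.008], "offset": [-0.016, -0.05, 0], "hand": 1}
    - {"twist": [0, 0, 0.008], "offset": [-0.016, -0.05, 0], "hand": 1}
    - {"twist": [0, 0, 0.008], "offset": [-0.016, -0.05, 0], "hand": 1}
    - {"twist": [0, 0, 0], "offset": [0, 0, 0], "hand": 1}

```text
clock: 7.15
eef_pos: [0.5929, -0.0384, 0.1339]
tcp_rot: [2.226, 2.217, -0.0]
force: [2.5, 1.3, -0.7]
width: -0.004
```

```bash
python3 -c "
from h import *
avg(4)"
```

```text
t7.30 Ftool [1.56 2.33 0.55] sd [0.3  0.21 0.5  0.03] Mz 0.195 axis [ 6.    -2.067 13.39 ] th -1.5748
```

>>> carry_out:
  rows:
    - {"twist": [0, 0, 0.006], "offset": [-0.012, -0.04, 0], "hand": 1}
    - {"twist": [0, 0, 0.006], "offset": [-0.012, -0.04, 0], "hand": 1}
    - {"twist": [0, 0, 0], "offset": [0, 0, 0], "hand": 1}

```text
clock: 7.72
eef_pos: [0.5921, -0.0386, 0.1339]
tcp_rot: [-2.239, -2.203, 0.0]
force: [2.1, 0.7, -0.7]
width: -0.002
```

```bash
python3 -c "
from h import *
avg(4)"
```

```text
t7.88 Ftool [0.49 2.53 0.24] sd [0.28 0.67 0.54 0.04] Mz 0.159 axis [ 5.999 -2.054 13.389] th -1.5868
```

>>> carry_out:
  rows:
    - {"twist": [0, 0, 0.006], "offset": [-0.012, -0.04, 0], "hand": 1}
    - {"twist": [0, 0, 0.006], "offset": [-0.012, -0.04, 0], "hand": 1}
    - {"twist": [0, 0, 0], "offset": [0, 0, 0], "hand": 1}

```text
clock: 8.3
eef_pos: [0.5913, -0.0388, 0.1339]
tcp_rot: [2.252, 2.19, -0.0]
force: [2.6, -0.9, -0.6]
width: 0.001
```

```bash
python3 - <<'E'
from h import *
c=avg(4)
P=cloud(c);g=c['frame'].mean(2);Z=P[...,2]
r=np.hypot(P[...,0]-A[0],P[...,1]-A[1])
t=(Z>.0735)&(Z<.081)&(g>90)&(r>.04)&(r<.08)&(P[...,1]<A[1]);q=P[t];print(len(q))
if len(q)>20:
    m=np.median(q[:,:2],0);print('tab',m,q.min(0),q.max(0),np.arctan2(m[1]-A[1],m[0]-A[0]))
cv2.imwrite('pics/w5.png',cv2.resize(cv2.cvtColor(c['frame'],cv2.COLOR_RGB2BGR)[180:320,130:320],None,fx=4,fy=4))
E
```

```text
t8.45 Ftool [0.12 2.23 0.63] sd [0.61 0.2  0.21 0.02] Mz 0.136 axis [ 6.    -2.048 13.389] th -1.5989
1463
tab [ 0.57251881 -0.02940411] [ 0.5661849  -0.0495676   0.07350647] [ 0.59884474 -0.0180595   0.08089297] -1.5704283081129788
```

View pics/w5.png

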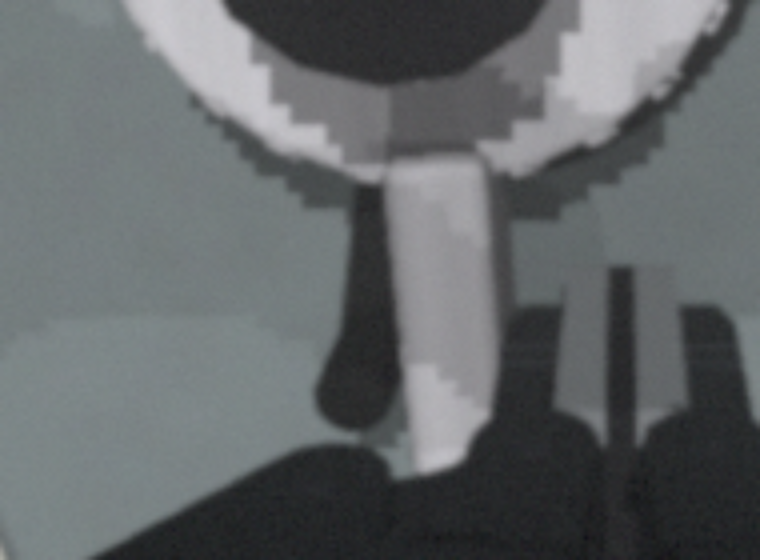

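>>> carry_out:
  rows:
    - {"twist": [0, 0, 0.005], "offset": [-0.01, -0.03, 0], "hand": 1}
    - {"twist": [0, 0, 0.005], "offset": [-0.01, -0.03, 0], "hand": 1}
    - {"twist": [0, 0, 0], "offset": [0, 0, 0], "hand": 1}

```text
clock: 8.88
eef_pos: [0.5907, -0.039, 0.1339]
tcp_rot: [2.263, 2.179, -0.0]
force: [2.2, 0.1, -0.4]
width: -0.003
```

```bash
python3 -c "
from h import *
avg(4)"
```

```text
t9.03 Ftool [-0.14  1.74  0.65] sd [0.48 0.36 0.42 0.02] Mz 0.134 axis [ 6.001 -2.049 13.389] th -1.6089
```

>>> carry_out:
  rows:
    - {"twist": [0, 0, 0.005], "offset": [-0.01, -0.03, 0], "hand": 1}
    - {"twist": [0, 0, 0.005], "offset": [-0.01, -0.03, 0], "hand": 1}
    - {"twist": [0, 0, 0], "offset": [0, 0, 0], "hand": 1}

```text
clock: 9.45
eef_pos: [0.5901, -0.0392, 0.1339]
tcp_rot: [-2.274, -2.167, 0.0]
force: [1.5, -0.7, 0.0]
width: 0.004
```

```bash
python3 -c "
from h import *
avg(4)"
```

```text
t9.60 Ftool [-0.29  2.11  0.06] sd [0.25 0.33 0.36 0.04] Mz 0.129 axis [ 5.998 -2.048 13.388] th -1.6189
```

>>> carry_out:
  rows:
    - {"twist": [0, 0, 0.005], "offset": [-0.01, -0.03, 0], "hand": 1}
    - {"twist": [0, 0, 0.005], "offset": [-0.01, -0.03, 0], "hand": 1}
    - {"twist": [0, 0, 0], "offset": [0, 0, 0], "hand": 1}

```text
clock: 10.02
eef_pos: [0.5895, -0.0394, 0.1339]
tcp_rot: [2.285, 2.156, -0.0]
force: [2.0, -1.2, 0.1]
width: 0.003
```

```bash
python3 -c "
from h import *
avg(4)"
```

```text
t10.18 Ftool [-0.79  2.2   0.13] sd [0.57 0.63 0.24 0.05] Mz 0.154 axis [ 5.997 -2.049 13.389] th -1.6289
```

>>> carry_out:
  rows:
    - {"twist": [0, 0, 0.005], "offset": [-0.01, -0.03, 0], "hand": 1}
    - {"twist": [0, 0, 0.005], "offset": [-0.01, -0.03, 0], "hand": 1}
    - {"twist": [0, 0, 0], "offset": [0, 0, 0], "hand": 1}

```text
clock: 10.6
eef_pos: [0.5889, -0.0395, 0.1339]
tcp_rot: [2.296, 2.144, -0.0]
force: [3.1, -1.1, -0.4]
width: 0.001
```

```bash
python3 -c "
from h import *
avg(4)"
```

```text
t10.75 Ftool [-1.22  2.4  -0.1 ] sd [0.32 0.46 0.5  0.04] Mz 0.135 axis [ 5.997 -2.05  13.389] th -1.6389
```

>>> carry_out:
  rows:
    - {"twist": [0, 0, 0.005], "offset": [-0.01, -0.03, 0], "hand": 1}
    - {"twist": [0, 0, 0.005], "offset": [-0.01, -0.03, 0], "hand": 1}
    - {"twist": [0, 0, 0], "offset": [0, 0, 0], "hand": 1}

```text
clock: 11.18
eef_pos: [0.5887, -0.0396, 0.134]
tcp_rot: [2.306, 2.133, 0.001]
force: [5.4, -1.9, -1.1]
width: 0.003
```

```bash
python3 - <<'E'
from h import *
c=avg(4)
cv2.imwrite('pics/w6.png',cv2.resize(cv2.cvtColor(c['frame'],cv2.COLOR_RGB2BGR)[180:320,130:320],None,fx=4,fy=4))
E
```

```text
t11.32 Ftool [-1.05  4.87  1.49] sd [0.73 0.42 0.28 0.06] Mz 0.296 axis [ 5.989 -2.096 13.397] th -1.6488
```

View pics/w6.png

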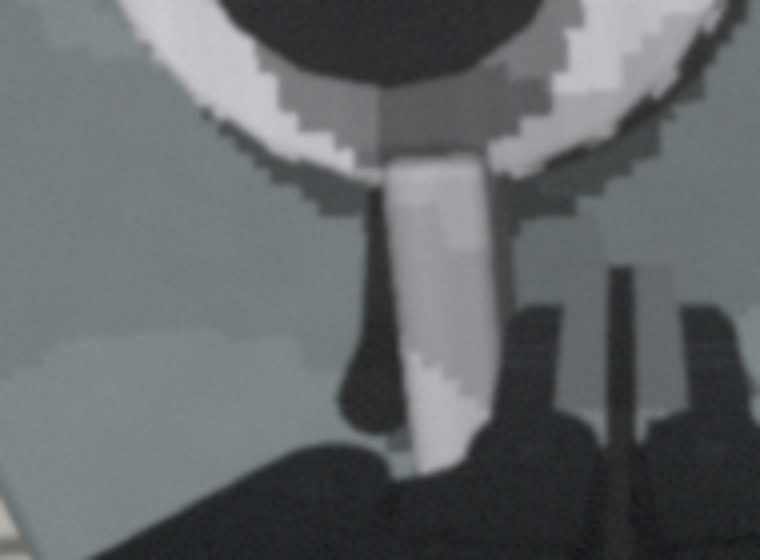

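>>> carry_out:
  rows:
    - {"twist": [0, 0, 0], "offset": [0, -0.04, 0], "hand": 1}
    - {"twist": [0, 0, 0], "offset": [0, -0.04, 0], "hand": 1}
    - {"twist": [0, 0, 0], "offset": [0, 0, 0], "hand": 1}

```text
clock: 11.75
eef_pos: [0.5882, -0.0396, 0.1341]
tcp_rot: [2.306, 2.132, 0.002]
force: [6.3, -1.5, -2.6]
width: 0.0
```

```bash
python3 -c "
from h import *
avg(4)"
```

```text
t11.90 Ftool [-1.15  6.55  2.49] sd [0.54 0.33 0.24 0.02] Mz 0.418 axis [ 5.994 -2.065 13.402] th -1.6488
```

>>> carry_out:
  rows:
    - {"twist": [0, 0, 0], "offset": [0, -0.05, 0], "hand": 1}
    - {"twist": [0, 0, 0], "offset": [0, -0.05, 0], "hand": 1}
    - {"twist": [0, 0, 0], "offset": [0, 0, 0], "hand": 1}

```text
clock: 12.32
eef_pos: [0.5877, -0.0397, 0.1341]
tcp_rot: [2.305, 2.132, 0.003]
force: [8.9, -1.5, -3.0]
width: -0.001
```

```bash
python3 -c "
from h import *
avg(6)"
```

```text
t12.57 Ftool [-1.57  7.81  3.4 ] sd [0.54 0.67 0.2  0.06] Mz 0.498 axis [ 5.999 -2.028 13.406] th -1.6488
```

>>> carry_out:
  rows:
    - {"twist": [0, 0, 0], "offset": [0, -0.05, 0], "hand": 1}
    - {"twist": [0, 0, 0], "offset": [0, -0.04, 0], "hand": 1}
    - {"twist": [0, 0, 0], "offset": [0, 0, 0], "hand": 1}

```text
clock: 13.0
eef_pos: [0.5873, -0.0396, 0.1342]
tcp_rot: [2.304, 2.131, 0.004]
force: [9.6, -1.8, -6.2]
width: -0.004
```

```bash
python3 -c "
from h import *
avg(8)"
```

```text
t13.35 Ftool [-1.53  9.7   4.55] sd [0.49 0.27 0.76 0.02] Mz 0.605 axis [ 6.002 -1.998 13.412] th -1.6488
```

>>> carry_out:
  rows:
    - {"twist": [0, 0, 0], "offset": [0, -0.035, 0], "hand": 1}
    - {"twist": [0, 0, 0], "offset": [0, 0, 0], "hand": 1}
    - {"twist": [0, 0, 0], "offset": [0, 0, 0], "hand": 1}

```text
clock: 13.78
eef_pos: [0.5871, -0.0397, 0.1342]
tcp_rot: [2.304, 2.131, 0.004]
force: [9.9, -2.5, -4.5]
width: -0.002
```

```bash
python3 -c "
from h import *
avg(8)"
```

```text
t14.12 Ftool [-1.92 10.23  4.71] sd [0.51 0.41 0.33 0.02] Mz 0.633 axis [ 6.002 -1.986 13.414] th -1.6488
```

>>> carry_out:
  rows:
    - {"twist": [0, 0, 0], "offset": [0, -0.015, 0], "hand": 1}
    - {"twist": [0, 0, 0], "offset": [0, 0, 0], "hand": 1}
    - {"twist": [0, 0, 0], "offset": [0, 0, 0], "hand": 1}
    - {"twist": [0, 0, 0], "offset": [0, 0, 0], "hand": 1}
    - {"twist": [0, 0, 0], "offset": [0, 0, 0], "hand": 1}
    - {"twist": [0, 0, 0], "offset": [0, 0, 0], "hand": 1}

```text
clock: 14.92
eef_pos: [0.587, -0.0396, 0.1342]
tcp_rot: [2.304, 2.131, 0.004]
force: [11.0, -3.0, -5.6]
width: 0.003
```

```bash
python3 -c "
from h import *
avg(10)"
```

```text
t15.38 Ftool [-1.57 10.26  5.24] sd [0.43 0.57 0.46 0.03] Mz 0.661 axis [ 6.002 -1.98  13.414] th -1.6488
```

>>> carry_out:
  rows:
    - {"twist": [0, 0, 0], "offset": [0, 0.1, 0], "hand": 1}
    - {"twist": [0, 0, 0], "offset": [0, 0.1, 0], "hand": 1}
    - {"twist": [0, 0, 0], "offset": [0, 0.1, 0], "hand": 1}
    - {"twist": [0, 0, 0], "offset": [0, 0.2, 0], "hand": 1}
    - {"twist": [0, 0, 0], "offset": [0, 0.3, 0], "hand": 1}
    - {"twist": [0, 0, 0], "offset": [0, 0.3, 0], "hand": 1}
    - {"twist": [0, 0, 0], "offset": [0, 0, 0], "hand": 1}

```text
clock: 16.3
eef_pos: [0.596, -0.0402, 0.1338]
tcp_rot: [-2.306, -2.133, 0.0]
force: [0.3, -0.4, 0.2]
width: 0.0
```

```bash
python3 -c "
from h import *
avg(4)"
```

```text
t16.45 Ftool [-0.27  0.19 -0.17] sd [0.5  0.45 0.48 0.03] Mz 0.025 axis [ 5.987 -2.812 13.381] th -1.6488
```

>>> carry_out:
  rows:
    - {"twist": [0, 0, 0], "offset": [0, 0, -3], "hand": 1}
    - {"twist": [0, 0, 0], "offset": [0, 0, -5], "hand": 1}
    - {"twist": [0, 0, 0], "offset": [0, 0, -5], "hand": 1}
    - {"twist": [0, 0, 0], "offset": [-2, 3, -3], "hand": 1}
    - {"twist": [0, 0, 0], "offset": [-2, 0, -3], "hand": 1}
    - {"twist": [0, 0, 0], "offset": [0, 0, 0], "hand": 1}

```text
clock: 17.25
eef_pos: [0.6234, -0.0848, 0.3263]
tcp_rot: [2.307, 2.127, 0.003]
force: [-0.3, 0.1, -0.1]
width: 0.001
```

```bash
python3 - <<'E'
from h import *
rep()
c=cap('wrist','w7.png');np.savez('/tmp/w7.npz',**c)
E
```

```text
t17.25 p [ 0.6234 -0.0848  0.3263] theta(radial) -1.6519 down [ 0.004 -0.001 -1.   ] axis in tool cm [10.24 -6.07 32.59] F tool [ 0.03 -0.27  0.07] T [0.019 0.02  0.005] Mz about axis -0.020 w 0.001
```

View pics/w7.png

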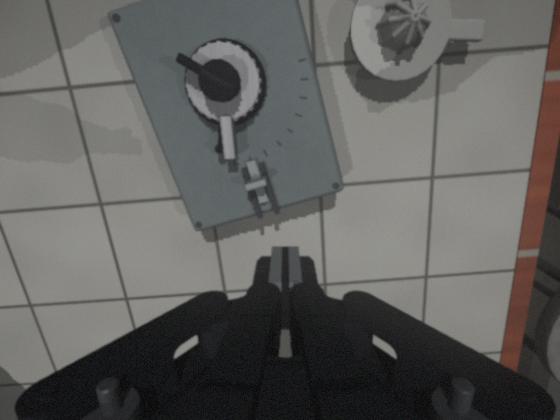

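```bash
cat > meas.py <<'E'
from h import *
def meas(c):
    P=cloud(c);Z=P[...,2];g=c['frame'].mean(2);r=np.hypot(P[...,0]-A[0],P[...,1]-A[1])
    B=(P[...,0]>.5)&(P[...,0]<.68)
    t=B&(Z>.0735)&(Z<.081)&(g>90)&(r>.042)&(r<.08)&(np.abs(P[...,0]-A[0])<.02)&(P[...,1]<A[1]);q=P[t][:,:2]
    rc=cv2.minAreaRect(q.astype(np.float32));m=np.array(rc[0]);print('tab',rc,np.arctan2(m[1]-A[1],m[0]-A[0]))
    w=B&(Z>.086)&(Z<.097)&(g<70)&(r>.024)&(r<.046);q=P[w][:,:2];dd=q.mean(0)-A[:2];print('pointer',np.arctan2(dd[1],dd[0]),len(q))
    b=B&(Z>.067)&(Z<.082)&(P[...,1]<-.05)&(P[...,1]>-.11)&(P[...,0]>.575)&(P[...,0]<.62);q=P[b];print('plate',len(q),cv2.minAreaRect(q[:,:2].astype(np.float32)),np.median(q[:,2]))
    k=(Z>.044)&(Z<.054)&(P[...,0]>.44)&(P[...,0]<.72)&(np.abs(P[...,1])<.16);print('console',cv2.minAreaRect(P[k][:,:2].astype(np.float32)))
    return P
E
python3 -c "
from meas import *
meas(dict(np.load('/tmp/w7.npz')));meas(dict(np.load('/tmp/wrist1.npz')))"
```

```text
tab ((0.5700867772102356, -0.036509282886981964), (0.03314526379108429, 0.011589208617806435), 88.30545806884766) -1.6122302961922328
pointer 2.5584357442500156 209
plate 192 ((0.5903769135475159, -0.06793151795864105), (0.024052588269114494, 0.03924556076526642), 10.496563911437988) 0.075498302565119
console ((0.5770975351333618, -0.003944277763366699), (0.18927469849586487, 0.24998226761817932), 11.525809288024902)
tab ((0.0, 0.0), (0.0, 0.0), 0.0) -3.103706860119302
pointer 2.5223632710235626 212
plate 211 ((0.5929479598999023, -0.08283698558807373), (0.02434372715651989, 0.008183376863598824), 13.395502090454102) 0.07526012495200696
console ((0.5771582126617432, -0.003059297800064087), (0.1886875480413437, 0.25074824690818787), 11.787371635437012)
```

```bash
python3 - <<'E'
from h import *
for f in('/tmp/w7.npz','/tmp/wrist1.npz'):
    P=cloud(dict(np.load(f)));yaw=.205;R=np.array([[np.cos(yaw),-np.sin(yaw)],[np.sin(yaw),np.cos(yaw)]])
    q=P.reshape(-1,3);q=q[np.isfinite(q[:,0])];l=(q[:,:2]-A[:2])@R
    for y in np.arange(-.152,-.06,.006):
        row=[]
        for x in np.arange(-.025,.025,.005):
            k=(l[:,1]>=y)&(l[:,1]<y+.006)&(l[:,0]>=x)&(l[:,0]<x+.005)
            row.append('%3d'%(1000*np.max(q[k,2])) if k.any() else ' --')
        print('%.3f'%y,*row)
E
```

```text
-0.152  47  48  56  55  49  47  55  55  48  48
-0.146  50  50  56  56  49  49  55  56  50  50
-0.140  50  50  56  55  50  50  56  55  51  50
-0.134  51  50  56  56  57  57  55  56  50  50
-0.128  50  51  57  56  58  57  55  55  50 306
-0.122  50  50  56  57  58 312  56  56  50 308
-0.116  50  50 331 330 323 315 310  73  50 302
-0.110  50  50 331 337 325 311 311 309 295 283
-0.104  51 338 341 341 341 343 345 345 311 333
-0.098  50 344 343 341 331 346 346 346 352 353
-0.092 347 347 344 341 328  58  56  55 353 353
-0.086 345 344  50  56  56  56  49  50  50  51
-0.080  50  49  50  50  50  50  50  50  50  49
-0.074  76  77  76  50  51  49  50  50  49  50
-0.068  76  77  77  72  51  50  50  51  50  51
-0.062  75  77  78  75  50  50  50  50  50  50
-0.152  48  54  56  55  48  47  56  56  47  47
-0.146  49  50  56  55  51  50  55  55  50  50
-0.140  50  49  56  56  49  50  56  55  50  50
-0.134  51  50  55  57  57  57  56  56  49  50
-0.128  49  50  56  57  57  57  57  55  51  50
-0.122  50  --  55  55  57  57  56  55  51  50
-0.116  51  49  --  75  76  76  75  56  51  50
-0.110  50  50  76  77  77  77  77  77  50  50
-0.104  50  50  75  75  75  77  77  64  50  50
-0.098  50  49  56  57  56  57  56  56  50  49
-0.092  50  50  56  57  57  57  56  56  50  50
-0.086  50  49  50  56  57  57  50  50  50  50
-0.080  49  50  50  50  50  50  50  51  51  49
-0.074  50  50  50  50  51  51  50  50  50  50
-0.068  70  50  50  50  50  51  50  50  50  50
-0.062  70  50  49  50  50  50  50  50  50  51
```

>>> carry_out:
  rows:
    - {"twist": [0, 0, -0.143], "offset": [0, 0, 0], "hand": 1}
    - {"twist": [0, 0, -0.143], "offset": [0, 0, 0], "hand": 1}
    - {"twist": [0, 0, 0], "offset": [-1.75, -2.7, 0], "hand": 1}
    - {"twist": [0, 0, 0], "offset": [0, 0, 4], "hand": 1}
    - {"twist": [0, 0, 0], "offset": [0, 0, 4], "hand": 1}
    - {"twist": [0, 0, 0], "offset": [0, 0, 4], "hand": 1}
    - {"twist": [0, 0, 0], "offset": [0, 0, 2], "hand": 1}
    - {"twist": [0, 0, 0], "offset": [0, 0, 0], "hand": 1}

```text
clock: 18.3
eef_pos: [0.5986, -0.104, 0.1815]
tcp_rot: [-1.975, -2.437, 0.004]
force: [0.0, 0.8, 1.1]
width: 0.002
```

```bash
cat >> h.py <<'E'
def con(yaw=.205):
    s,M=rep();R=np.array([[np.cos(yaw),-np.sin(yaw)],[np.sin(yaw),np.cos(yaw)]])
    print('console xy mm',((s['eef_pos'][:2]-A[:2])@R*1000).round(1),'x angle %.3f'%np.arctan2(M[1,0],M[0,0]))
E
python3 -c "
from h import *
con()"
```

```text
t18.30 p [ 0.5986 -0.104   0.1815] theta(radial) -1.3618 down [-0.005  0.001 -1.   ] axis in tool cm [12.8   0.14 18.17] F tool [ 0.75  0.16 -1.14] T [ 0.007  0.032 -0.019] Mz about axis 0.002 w 0.002
console xy mm [-1.000e-01 -1.284e+02] x angle 1.780
```

>>> carry_out:
  rows:
    - {"twist": [0, 0, 0], "offset": [-0.4, 0.1, 0], "hand": 1}
    - {"twist": [0, 0, 0], "offset": [0, 0, 2], "hand": 1}
    - {"twist": [0, 0, 0], "offset": [0, 0, 1.5], "hand": 1}
    - {"twist": [0, 0, 0], "offset": [0, 0, 0.8], "hand": 1}
    - {"twist": [0, 0, 0], "offset": [0, 0, 0], "hand": 1}

```text
clock: 18.92
eef_pos: [0.6017, -0.1088, 0.1406]
tcp_rot: [-1.978, -2.44, 0.001]
force: [-0.1, -0.2, 0.2]
width: 0.005
```

```bash
python3 -c "
from h import *
con()"
```

```text
t18.93 p [ 0.6017 -0.1088  0.1406] theta(radial) -1.3627 down [-0.001  0.    -1.   ] axis in tool cm [13.37 -0.16 14.07] F tool [-0.14 -0.1  -0.19] T [-0.042  0.056 -0.003] Mz about axis -0.016 w 0.005
console xy mm [   2.1 -133.8] x angle 1.779
```

>>> carry_out:
  rows:
    - {"twist": [0, 0, 0], "offset": [0, 0, 0.25], "hand": 1}
    - {"twist": [0, 0, 0], "offset": [0.4, 0, 0], "hand": 1}
    - {"twist": [0, 0, 0], "offset": [0.4, 0, 0], "hand": 1}
    - {"twist": [0, 0, 0], "offset": [0.4, 0, 0], "hand": 1}
    - {"twist": [0, 0, 0], "offset": [0.4, 0, 0], "hand": 1}
    - {"twist": [0, 0, 0], "offset": [0.4, 0, 0], "hand": 1}
    - {"twist": [0, 0, 0], "offset": [0.4, 0, 0], "hand": 1}
    - {"twist": [0, 0, 0], "offset": [0.4, 0, 0], "hand": 1}
    - {"twist": [0, 0, 0], "offset": [0.3, 0, 0], "hand": 1}
    - {"twist": [0, 0, 0], "offset": [0, 0, 0], "hand": 1}

```text
clock: 20.18
eef_pos: [0.5954, -0.0779, 0.1384]
tcp_rot: [-1.978, -2.44, -0.0]
force: [0.1, -0.4, 1.3]
width: 0.002
```

```bash
python3 -c "
from h import *
con()"
```

```text
t20.18 p [ 0.5954 -0.0779  0.1384] theta(radial) -1.3622 down [-0.     0.001 -1.   ] axis in tool cm [10.21 -0.17 13.84] F tool [-0.42  0.03 -1.29] T [-0.134 -0.076 -0.044] Mz about axis -0.042 w 0.002
console xy mm [   2.1 -102.1] x angle 1.779
```

>>> carry_out:
  rows:
    - {"twist": [0, 0, 0], "offset": [0.1, 0, 0], "hand": 1}
    - {"twist": [0, 0, 0], "offset": [0.1, 0, 0], "hand": 1}
    - {"twist": [0, 0, 0], "offset": [0.1, 0, 0], "hand": 1}

```text
clock: 20.55
eef_pos: [0.5948, -0.0757, 0.1383]
tcp_rot: [1.979, 2.44, -0.0]
force: [1.7, -2.8, 0.4]
width: -0.003
```

```bash
python3 - <<'E'
from h import *
con()
c=cap('scene','s8.png');
cv2.imwrite('pics/s8c.png',cv2.resize(cv2.cvtColor(c['frame'],cv2.COLOR_RGB2BGR)[165:275,140:290],None,fx=5,fy=5))
E
```

```text
t20.55 p [ 0.5948 -0.0757  0.1383] theta(radial) -1.3630 down [-0. -0. -1.] axis in tool cm [10.   -0.17 13.83] F tool [-3.12  1.09 -0.35] T [-0.556 -0.274  0.041] Mz about axis 0.144 w -0.003
console xy mm [  2.  -99.9] x angle 1.779
```

View pics/s8c.png

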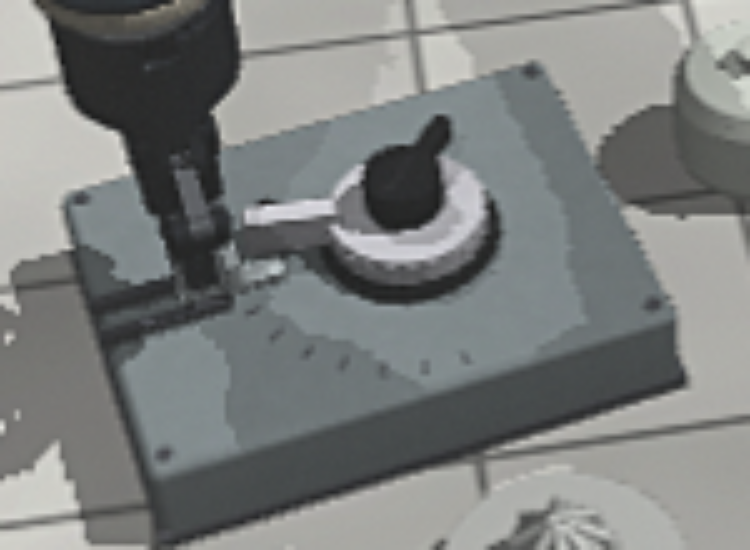

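>>> carry_out:
  rows:
    - {"twist": [0, 0, 0], "offset": [0.1, 0, 0], "hand": 1}
    - {"twist": [0, 0, 0], "offset": [0.1, 0, 0], "hand": 1}
    - {"twist": [0, 0, 0], "offset": [0.05, 0, 0], "hand": 1}

```text
clock: 20.98
eef_pos: [0.5943, -0.073, 0.1383]
tcp_rot: [-1.979, -2.44, 0.0]
force: [0.8, -2.9, -0.4]
width: -0.0
```

```bash
python3 -c "
from h import *
con()"
```

```text
t20.98 p [ 0.5943 -0.073   0.1383] theta(radial) -1.3627 down [-0.  0. -1.] axis in tool cm [ 9.72 -0.17 13.83] F tool [-3.01  0.19  0.36] T [-0.584 -0.293 -0.01 ] Mz about axis 0.003 w -0.000
console xy mm [  2.  -97.2] x angle 1.779
```

>>> carry_out:
  rows:
    - {"twist": [0, 0, 0], "offset": [0.05, 0, 0], "hand": 1}
    - {"twist": [0, 0, 0], "offset": [0.05, 0, 0], "hand": 1}
    - {"twist": [0, 0, 0], "offset": [0.05, 0, 0], "hand": 1}

```text
clock: 21.35
eef_pos: [0.594, -0.072, 0.1384]
tcp_rot: [1.979, 2.44, -0.0]
force: [3.1, -4.5, -0.8]
width: 0.004
```

```bash
python3 -c "
from h import *
con()"
```

```text
t21.35 p [ 0.594  -0.072   0.1384] theta(radial) -1.3630 down [ 0. -0. -1.] axis in tool cm [ 9.62 -0.17 13.83] F tool [-5.05  2.14  0.79] T [-1.026 -0.451 -0.014] Mz about axis 0.183 w 0.004
console xy mm [  2.  -96.1] x angle 1.779
```

>>> carry_out:
  rows:
    - {"twist": [0, 0, 0], "offset": [0.05, 0, 0], "hand": 1}
    - {"twist": [0, 0, 0], "offset": [0.05, 0, 0], "hand": 1}
    - {"twist": [0, 0, 0], "offset": [0, 0, 0], "hand": 1}

```text
clock: 21.72
eef_pos: [0.594, -0.0719, 0.1384]
tcp_rot: [1.979, 2.438, -0.001]
force: [1.8, -7.0, -1.6]
width: -0.003
```

```bash
python3 -c "
from h import *
con()"
```

```text
t21.73 p [ 0.594  -0.0719  0.1384] theta(radial) -1.3638 down [ 0.001 -0.001 -1.   ] axis in tool cm [ 9.62 -0.19 13.83] F tool [-7.21  0.32  1.61] T [-1.407 -0.648 -0.004] Mz about axis 0.013 w -0.003
console xy mm [  2. -96.] x angle 1.778
```

>>> carry_out:
  rows:
    - {"twist": [0, 0, 0], "offset": [-0.3, 0, 0], "hand": 1}
    - {"twist": [0, 0, 0], "offset": [-0.7, 0, 0], "hand": 1}
    - {"twist": [0, 0, 0], "offset": [-0.5, 0, 0], "hand": 1}
    - {"twist": [0, 0, 0], "offset": [0, 0, -5], "hand": 1}
    - {"twist": [0, 0, 0], "offset": [0, 0, -5], "hand": 1}
    - {"twist": [0, 0, 0], "offset": [-2, 2, -5], "hand": 1}
    - {"twist": [0, 0, 0], "offset": [-2, 2, -3], "hand": 1}
    - {"twist": [0, 0, 0], "offset": [-2, 0, 0], "hand": 1}
    - {"twist": [0, 0, 0], "offset": [0, 0, 0], "hand": 1}

```text
clock: 22.85
eef_pos: [0.6476, -0.1379, 0.3173]
tcp_rot: [-1.982, -2.436, 0.003]
force: [-0.7, 0.5, 0.4]
width: 0.003
```

```bash
python3 - <<'E'
from meas import *
con()
c=cap('wrist','w9.png');P=meas(c)
yaw=.205;R=np.array([[np.cos(yaw),-np.sin(yaw)],[np.sin(yaw),np.cos(yaw)]])
b=(P[...,2]>.067)&(P[...,2]<.082)&(P[...,1]<-.052)&(P[...,1]>-.11)&(P[...,0]>.575)&(P[...,0]<.62)
l=(P[b][:,:2]-A[:2])@R;print('raised near bolt console mm',(l.min(0)*1e3).round(),(l.max(0)*1e3).round(),len(l))
print('plate console y',np.median(l[l[:,1]<-.074],0)*1e3)
a=cloud(dict(np.load('/tmp/scene1.npz')));d=cap('scene');b=cloud(d)
for n,s in dict(salt=np.s_[160:208,270:312],squ=np.s_[255:325,220:285],cloche=np.s_[145:210,345:400]).items():
    e=(np.abs(d['frame'][s].astype(int)-np.load('/tmp/scene1.npz')['frame'][s]).max(-1)>40).mean();print(n,'z-diff',np.nanmedian(np.abs(a[s]-b[s])),'changed px frac',e)
cv2.imwrite('pics/w9c.png',cv2.resize(cv2.cvtColor(c['frame'],cv2.COLOR_RGB2BGR)[0:240,100:420],None,fx=2.5,fy=2.5))
E
```

```text
t22.85 p [ 0.6476 -0.1379  0.3173] theta(radial) -1.3657 down [-0.002 -0.001 -1.   ] axis in tool cm [17.17 -4.04 31.73] F tool [ 0.62 -0.56 -0.41] T [0.017 0.019 0.005] Mz about axis -0.066 w 0.003
console xy mm [  41.  -171.6] x angle 1.776
tab ((0.5721309781074524, -0.04087391868233681), (0.02361185848712921, 0.04345283657312393), 25.158531188964844) -1.5766936338891646
pointer nan 0
plate 226 ((0.5871655344963074, -0.05871649086475372), (0.013671647757291794, 0.025545375421643257), 82.33833312988281) 0.07583658977595871
console ((0.5862715840339661, -0.04948025941848755), (0.18949371576309204, 0.15800634026527405), 11.686177253723145)
raised near bolt console mm [-13. -86.] [ 11. -73.] 222
plate console y [ -0.62902532 -82.36348307]
salt z-diff 0.0009868099331597907 changed px frac 0.000496031746031746
squ z-diff 0.0006234861526975832 changed px frac 0.00043956043956043956
cloche z-diff 0.0012483252779332266 changed px frac 0.0meas.py:7: RuntimeWarning: Mean of empty slice.
  w=B&(Z>.086)&(Z<.097)&(g<70)&(r>.024)&(r<.046);q=P[w][:,:2];dd=q.mean(0)-A[:2];print('pointer',np.arctan2(dd[1],dd[0]),len(q))
  ret = um.true_divide(
```

View pics/w9c.png

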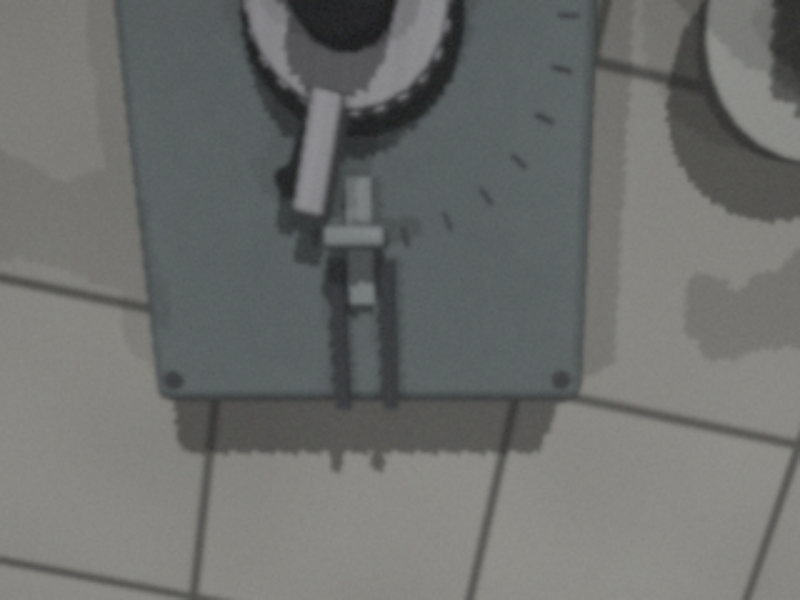

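```bash
python3 - <<'E'
from h import *
a=dict(np.load('/tmp/scene1.npz'));d=cap('scene')
for c in (a,d):
    P=cloud(c);g=c['frame'].mean(2);Z=P[...,2];r=np.hypot(P[...,0]-A[0],P[...,1]-A[1])
    w=(Z>.084)&(Z<.1)&(g<70)&(r>.022)&(r<.05);q=P[w][:,:2];dd=q.mean(0)-A[:2];print(len(q),np.arctan2(dd[1],dd[0]))
x=[cv2.cvtColor(c['frame'],cv2.COLOR_RGB2GRAY)[183:212,205:236].astype(int) for c in(a,d)]
print('knob patch mean diff',np.abs(x[0]-x[1]).mean(),'px>40:',(np.abs(x[0]-x[1])>40).sum())
print(manip.sign_off())
E
```

```text
28 2.4003582554945733
29 2.428480276778607
knob patch mean diff 23.582869855394883 px>40: 158
the job is handed in; nothing more can be done
None
```

The ring is shut and seated, the lock bolt is fully in behind the tab, the gripper is clear, and the job is handed in at about 23 s of the 72 s allowed.

- **Ring:** I swept the tab clockwise with the closed fingers, pushing on its counter-clockwise flank, until it met the rubber stop.
- **Seating push:** I raised the push slowly and held it for over 1 s. The wrist moment gave about 10.6–11.0 N at the tab and the direct push force about 10.3 N. The collar's yield, judged from how far the tool moved, gave about 11.4 N. They disagree by about 1 N, but all stay below 13 N.
- **After letting go:** The tab measured about -1.61 rad in the world frame; shut should be about -1.59, within measuring error.
- **Bolt:** I slid it in only after the ring was shut, until the force rose to 7 N with no further movement. The thumb plate then measured 82.4 mm from the axis, where 82 mm is fully in. The last picture shows the tongue just counter-clockwise of the tab.
- **Inner knob:** I never went near it. Before and after, the pointer measured 2.40 and 2.43 rad from the scene camera, on fewer than 30 pixels each. The wrist camera gave 2.52 and 2.56 from different viewpoints, the second taken after the ring was shut but before the bolt. These agree within noise. A straight picture comparison of the knob area did differ (158 pixels changed), which I put down to the moved tab, arm and shadows. I did not check that further.
- **Bystanders:** The salt cellar, squeezer and cloche show no change in the scene camera.

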